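# Unclip the two short columns from the column strip

### The arm

A 6-joint arm with a two-finger parallel gripper is mounted at the origin on the work surface. World frame = base frame: x ahead of the robot, y to its left, z up, the work surface at z = 0. Lengths are in m, angles in rad, forces in N, time in s.
With the tool pointing down it reaches from about 0.375 to 0.9 m from the base axis. Payload 3.1 kg.
Tool frame: the origin (TCP) lies between the finger pads; the fingertips stand robot.finger_overhang ahead of it and the grasp point (between the pads) lies 3 mm ahead of it (robot.finger_overhang is the distance from the TCP to the fingertips, in m); z points along the fingers, y is the line along which they close (so a half turn about z gives the same grasp; the last joint's range is limited). The gripper opens to 87 mm and grips with 3 to 60 N. Pads are 19 mm wide; open, the fingers measure 117 mm over their backs; the gripper's body (75 mm by 190 mm) begins 51 mm behind the grasp point.
Start: joints at [1.125, 0.527, 1.433, -0, 1.181, -0.178], TCP at [0.165, 0.603, 0.245] pointing down, gripper open.
Joint ranges: [-3.08, 3.08], [-0.75, 2.2], [0.22, 2.44], [-1.43, 4.57], [0, 2.65], [-2.85, 2.85]. Speed limits (rad/s): [2.79, 2.79, 3.14, 3.14, 3.14, 3.14].

### API

Orientations are given as a unit quaternion [x, y, z, w].
In Python, from rig import get_obs, vision, hand_in, nets, robot gives the robot as it stands.
- The arm moves only by the tool apply_moves, never from a script. Its argument "series" is a list of rows, each an object with "offset": the shift along the world's x, y, z in cm, a list of three; "rot": the turn, a rotation vector about the world's x, y, z in degrees, a list of three. A call has 1 to 20 rows; each row is the pose to reach, as a shift and turn from the pose commanded when the call began; what a row does not reach only later rows make up. A row lasts 1/10 s, in which the tool goes at most 50 mm and 8.59 degrees, less where a joint would pass 70% of its speed; a pose out of reach is approached as far as the arm can. A call with a gripper value outside its range is refused whole. "hand" is the opening, from 0 (shut) to 1 (fully open), set as the call begins (left out, the last holds). The fingers move at their own pace and stop on an object; "newtons" is the grip in N (left out, the last holds). Time passes only in rows, so rows that repeat a pose let the fingers close. It gives the time, the measured TCP pose, the force, the opening and the grip force at its end, in the units of the state.
- get_obs(): the state, without advancing time (a new reading comes with each control period).
- vision.camera(name): name is "side" or "top" or "wrist"; returns the picture (384x512x3 uint8, red, green, blue); there is no depth.
- vision.calibration(name): a dict with "K" (3x3 intrinsics, pixels), "R" (3x3) and "t" (3): a world point X has camera coordinates R X + t. Camera axes: x right, y down, z forward; pixel columns grow to the right and rows downward; lengths in m; the calibration is good to about 2 mm. A picture is of the moment at which its call begins: read the wrist's pose just before it. calibration takes no time and is no camera call; for the wrist camera it gives the pose at the moment of the call.
- hand_in(): hands the job in; it is judged then, once.
Trained networks look in the newest picture that a camera, given by its name, has taken for a name from the list of things; names that differ only in an ending like _2 or _b are one class to them, and where a whole thing is asked for, a point or a joint stands for the part that bears it (a point fixed in the world has none). Each returns a list of dicts, best first, with "conf" (0 to 1); they miss things now and then, are a little off and sometimes report something else, mostly with a low value. They report only what shows in the picture. A call takes as long as a camera call. They do not tell look-alikes from the thing itself.
- nets.search_frame(camera, query): "centre" ([x, y, z] in m, in world coordinates, good to about 4 mm: the middle of the surface that is visible of it).
- nets.spot_point(camera, query): "centre" ([x, y, z] in m, in world coordinates, good to about 4 mm: a listed point, or the origin of a listed thing).
The state is a dict: "time": time; "q": joint angles; "joint_velocities": joint speeds; "joint_torque": joint torques, N m; "position": TCP position; "tool_rot": TCP orientation; "ft_force": force on the tool from outside, world axes, zero at the start; "moment": the same for the moment, N m; "grip_width": finger opening in m; "grip_force": force on a finger pad.
Only numpy, scipy, OpenCV 4.12 (cv2) and the standard library are available. Lean on these libraries where they do the work, as an engineer would, in place of code of your own. Each camera call takes 0.05 s, during which the arm holds its last target. There are 200 camera calls.

### The job

Three steel chromatography columns are held in the sprung clip strip on the bench. Pull the two short ones up out of their clips, one at a time, and lay each gently on the floor of the grey tray, both lying flat inside it and not one on top of the other. Leave the long column in its clips.

Things in the scene. Friction and masses are not known exactly. Their poses are not given: they have to be found in the camera images.
- short_a: Short column: steel tube 14 mm in diameter, a hexagonal nut (24 mm wide, 22 mm long) at each end; 130 mm long over the nuts; 0.18 to 0.29 kg. Origin: its middle, on the tube's axis; x along it. Starts level, 38 mm above the bench, in the fixed black strip (110 x 216 mm plate, 12 mm thick; 3 parallel stations 72 mm apart). Tube bare 30 mm each side of the middle: grasp there.
- short_b: The other short column, the same as short_a, in another station. Each column sits in two sprung steel clips, 34 mm either side of its middle, 8 mm wide, prongs up to 52 mm above the bench and 13 mm either side of the axis. Pulled straight up it stays caught until about 13 N (weight included), then snaps free within 15 mm of rise.
- long: The long column: 190 mm over the nuts, otherwise like the short ones (14 mm tube, 24 mm nuts) and clipped parallel to them in any one of the three stations, level, 38 mm above the bench. Origin: its middle, on the tube's axis; x along the column. It stays where it is.
- tray: Grey open tray with a black floor, fixed to the bench: 190 mm (its x) by 180 mm (its y) outside, 25 mm high, walls and floor 5 mm thick. Origin: centre of its underside, on the bench; z up. A column lying on its floor has its axis 17 to 19 mm above the origin. Both columns fit side by side along its x, 40 mm either side of its middle.
Mind the look-alikes: they are no part of the job. What is shaped like the short_b but blue is not meant.

How it is judged:
By the outcome, as a careful person would: the job done as asked, in the order asked, and still so for the second after the job is handed in, with the robot touching nothing.
It also fails if it takes over 61 s, if anything falls off the work surface, if the arm or the gripper's body presses on something with over 40 N, if the wrist force passes 120 N, or if a joint passes its speed limit or range.

## Working session

There is one attempt and no reset: what is moved stays moved. The work goes in short steps, Python scripts to look and compute and a tool call to move; the robot and the scene stay as the last step left them, time stands still between calls to the robot, and variables do not carry over. Pictures are saved under pics/ and viewed, at most 10 in all, crops included, and the job is handed in when it is done.

Besides the shell and the picture viewer there is one more tool, called as name([rows], argument=value, ...), one row to a line, values as JSON. apply_moves: Moves the arm, as the interface text tells. Its arguments: {"type":"object","properties":{"series":{"type":"array"},"hand":{"type":"number"},"newtons":{"type":"number"}},"required":["series"]}

```bash
mkdir -p pics; ls; cat > h.py <<'E'
from rig import get_obs, vision, hand_in, nets, robot
import numpy as np, cv2
def shot(n,f):
    im=vision.camera(n); cv2.imwrite('pics/'+f,im[:,:,::-1]); return im
def proj(n,X):
    c=vision.calibration(n); p=np.array(c['K'])@(np.array(c['R'])@np.array(X)+np.array(c['t'])); return p[:2]/p[2]
def ray(n,uv,z):
    c=vision.calibration(n); R=np.array(c['R']);t=np.array(c['t'])
    d=R.T@np.linalg.inv(np.array(c['K']))@[uv[0],uv[1],1]; o=-R.T@t
    return o+d*(z-o[2])/d[2]
E
python3 - <<'E'
from h import *
a=shot('top','top.png'); 
for q in ['short_a','long','tray']:
    for r in nets.spot_point('top',q): print(q,np.round(r['centre'],3),round(r['conf'],2),proj('top',r['centre']).round())
b=shot('side','side.png')
for q in ['short_a','long','tray']:
    for r in nets.spot_point('side',q): print(q,np.round(r['centre'],3),round(r['conf'],2),proj('side',r['centre']).round())
cv2.imwrite('pics/both.png',np.hstack([a,b])[:,:,::-1][:, :])
o=get_obs(); print(o['time'],o['position'],o['tool_rot'],robot.finger_overhang)
E
```

```text
pics
short_a [0.513 0.212 0.037] 0.85 [180. 182.]
short_a [0.526 0.38  0.013] 0.75 [113. 183.]
short_a [0.533 0.142 0.032] 0.66 [210. 173.]
short_a [0.309 0.19  0.012] 0.66 [194. 269.]
long [0.558 0.077 0.042] 0.74 [236. 160.]
tray [ 0.577 -0.17   0.003] 0.62 [335. 151.]
short_a [0.308 0.196 0.014] 0.79 [191. 184.]
short_a [0.533 0.144 0.038] 0.72 [285. 176.]
short_a [0.511 0.21  0.033] 0.65 [269. 166.]
short_a [0.52  0.385 0.013] 0.59 [256. 144.]
long [0.555 0.077 0.035] 0.84 [303. 191.]
tray [ 0.58  -0.172  0.002] 0.83 [363. 277.]
0.4 [0.16530479 0.60261471 0.24439304] [ 1.33505782e-01  9.91048018e-01 -1.71490236e-04 -4.65922748e-05] 0.022
```

View pics/top.png

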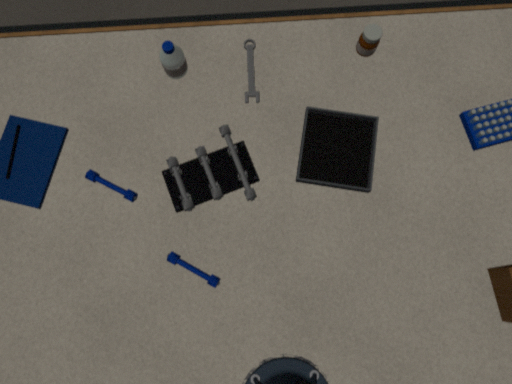

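View pics/side.png

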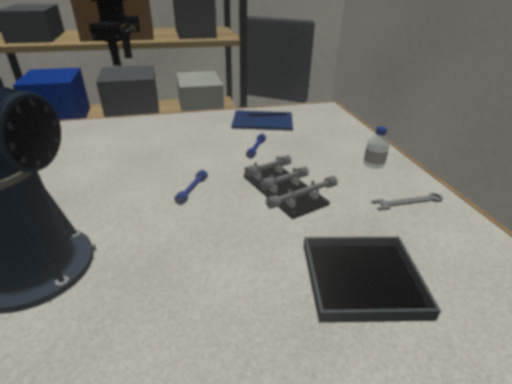

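The top view shows two steel short columns at about (180,182) and (210,173), and the long steel one at (237,160). The blue look-alikes are at (113,183) and (194,269), and the wrench at (251,70) could also be mistaken for a column. The tray is at (338,149). I choose the two short steel ones in the strip and check them in a close crop.

```bash
python3 - <<'E'
from h import *
a=cv2.imread('pics/top.png')[95:220,150:270]
a=cv2.convertScaleAbs(a,alpha=1.4); a=cv2.resize(a,None,fx=4.5,fy=4.5,interpolation=cv2.INTER_CUBIC); cv2.imwrite('pics/crop.png',a)
for uv in [(303,183),(372,190),(378,115),(306,108)]: print(ray('top',uv,0.025).round(4))
E
```

```text
[ 0.495  -0.0788  0.025 ]
[ 0.4676 -0.2414  0.025 ]
[ 0.6556 -0.2798  0.025 ]
[ 0.6854 -0.1032  0.025 ]
```

View pics/crop.png

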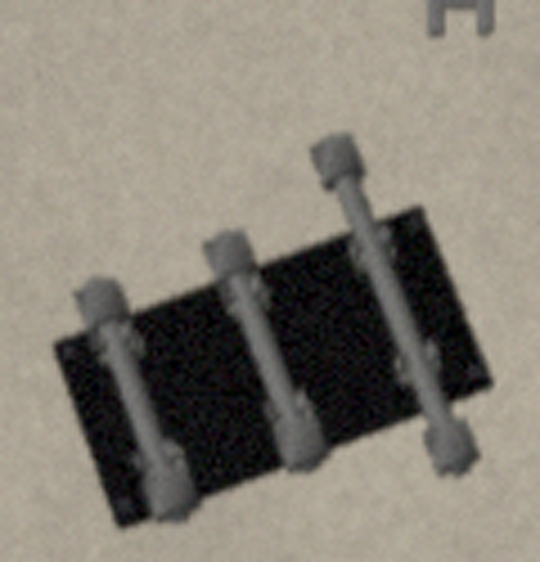

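The crop confirms two short grey steel columns at crop (137,398) and (266,348). The long one, nuts at (337,160) and (452,447), is the right-hand station. Next I compute the poses.

```bash
python3 - <<'E'
from h import *
from scipy.spatial.transform import Rotation as Ro
for n,p,q in [('L',(103,303),(172,492)),('M',(231,256),(301,440)),('long',(337,160),(452,447))]:
    P=[ray('top',(np.array(u)+.5)/4.5-.5+[150,95],0.042) for u in (p,q)]
    d=P[0]-P[1]; print(n,((P[0]+P[1])/2).round(4),np.linalg.norm(d).round(4),np.degrees(np.arctan2(d[1],d[0])).round(2))
o=get_obs(); print(Ro.from_quat(o['tool_rot']).as_matrix().round(3)); 
print(vision.calibration('wrist'))
E
```

```text
L [0.5103 0.2115 0.042 ] 0.1087 17.85
M [0.5326 0.1435 0.042 ] 0.107 17.76
long [0.5533 0.0752 0.042 ] 0.1689 17.91
[[-0.964  0.265 -0.   ]
 [ 0.265  0.964 -0.   ]
 [ 0.    -0.    -1.   ]]
{'K': array([[294.78082356,   0.        , 254.13061248],
       [  0.        , 294.78082356, 194.08335569],
       [  0.        ,   0.        ,   1.        ]]), 'R': array([[ 0.26539018,  0.96413889, -0.00206192],
       [ 0.92045018, -0.25272671,  0.29816216],
       [ 0.28694863, -0.0810272 , -0.95451301]]), 't': array([-0.62385222, -0.03670339,  0.39317649])}
```

apply_moves([
  {"offset": [2, -2.2, -0.2], "rot": [0, 0, 2]},
  {"offset": [5, -5.6, -0.6], "rot": [0, 0, 5]},
  {"offset": [8, -9, -1], "rot": [0, 0, 8]},
  {"offset": [11, -12.4, -1.4], "rot": [0, 0, 11]},
  {"offset": [14, -15.8, -1.8], "rot": [0, 0, 14]},
  {"offset": [17, -19.2, -2.2], "rot": [0, 0, 17]},
  {"offset": [20, -22.6, -2.6], "rot": [0, 0, 20]},
  {"offset": [23, -26, -3], "rot": [0, 0, 23]},
  {"offset": [26, -29.4, -3.4], "rot": [0, 0, 26]},
  {"offset": [29, -32.8, -3.8], "rot": [0, 0, 29]},
  {"offset": [32, -36.2, -4.2], "rot": [0, 0, 31]},
  {"offset": [33.6, -38.2, -4.4], "rot": [0, 0, 32.5]},
  {"offset": [34.6, -39.2, -4.4], "rot": [0, 0, 33.2]},
  {"offset": [34.6, -39.2, -4.4], "rot": [0, 0, 33.2]},
  {"offset": [34.6, -39.2, -4.4], "rot": [0, 0, 33.2]},
], hand=0.55, newtons=50)

```text
time: 1.9
position: [0.511, 0.2108, 0.2005]
tool_rot: [-0.155, 0.988, 0.0, -0.0]
ft_force: [0.2, -0.0, 0.2]
grip_width: 0.0481
grip_force: 0.0
```

```bash
python3 - <<'E'
from h import *
from scipy.spatial.transform import Rotation as Ro
o=get_obs(); print(o['time'],o['position'].round(4) if hasattr(o['position'],'round') else o['position'],Ro.from_quat(o['tool_rot']).as_matrix().round(3).tolist(),o['ft_force'])
shot('wrist','w1.png')
for q in ['short_a','long']:
    for r in nets.spot_point('wrist',q): print(q,np.round(r['centre'],4),round(r['conf'],2),proj('wrist',r['centre']).round())
E
```

```text
1.9 [0.511  0.2108 0.2005] [[-0.952, -0.306, -0.001], [-0.306, 0.952, 0.0], [0.001, 0.0, -1.0]] [ 0.21773199 -0.0105727   0.15931914]
short_a [0.5278 0.1418 0.037 ] 0.97 [188. 178.]
short_a [0.5216 0.3861 0.014 ] 0.78 [390. 229.]
short_a [0.5148 0.211  0.0377] 0.69 [253. 187.]
long [0.5537 0.0766 0.0415] 0.77 [120. 184.]
```

View pics/w1.png

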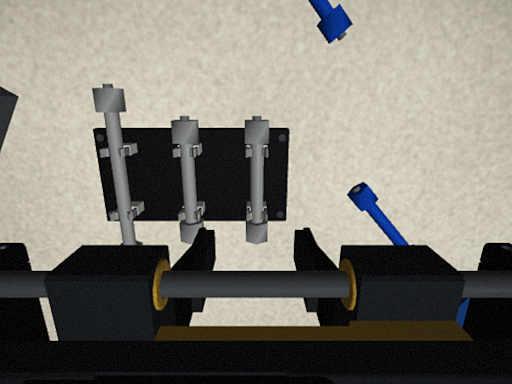

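The wrist view shows the first short column's tube at about x=257, with clips at rows 150 and 212. The middle column is at x≈189 and the long one on the left. I refine the axis position from the tube edges.

```bash
python3 - <<'E'
from h import *
g=cv2.imread('pics/w1.png',0).astype(int)
o=get_obs();p=np.array(o['position'])
ax=np.array([np.cos(np.radians(17.8)),np.sin(np.radians(17.8)),0]);pe=np.array([-ax[1],ax[0],0])
for x0 in (257,189):
  for r in (165,175,185,195,202):
    row=g[r,x0-25:x0+25]; m=np.where(row>60)[0]+x0-25; 
    X=ray('wrist',((m.min()+m.max())/2,r),0.040)
    print(x0,r,m.min(),m.max(),X.round(4),'perp from tcp',((X-p)@pe).round(4),'along',((X-p)@ax).round(4))
# clip centres along axis at z~.045
for u in [(257,150),(257,212),(187,150),(190,213)]: X=ray('wrist',u,.048); print(u,X.round(4),((X-p)@ax).round(4))
print(ray('wrist',(188,178),.038))
E
```

```text
257 165 251 263 [0.4909 0.2074 0.04  ] perp from tcp 0.0019 along -0.0198
257 175 251 262 [0.5012 0.2102 0.04  ] perp from tcp 0.0015 along -0.0091
257 185 251 263 [0.5114 0.2141 0.04  ] perp from tcp 0.002 along 0.0018
257 195 251 262 [0.5221 0.217  0.04  ] perp from tcp 0.0015 along 0.0129
257 202 247 265 [0.5298 0.2189 0.04  ] perp from tcp 0.001 along 0.0208
189 165 181 194 [0.5131 0.1387 0.04  ] perp from tcp -0.0702 along -0.0197
189 175 182 194 [0.5233 0.1418 0.04  ] perp from tcp -0.0704 along -0.009
189 185 183 195 [0.5336 0.1455 0.04  ] perp from tcp -0.0701 along 0.0019
189 195 184 196 [0.544  0.1492 0.04  ] perp from tcp -0.0697 along 0.013
189 202 184 204 [0.5504 0.1553 0.04  ] perp from tcp -0.0659 along 0.0209
(257, 150) [0.475  0.2021 0.048 ] -0.0366
(257, 212) [0.5376 0.2225 0.048 ] 0.0293
(187, 150) [0.4964 0.1358 0.048 ] -0.0365
(190, 213) [0.5606 0.1551 0.048 ] 0.0305
[0.52708438 0.14232107 0.038     ]
```

apply_moves([
  {"offset": [-0.2, 0.1, -2]},
  {"offset": [-0.2, 0.1, -4.5]},
  {"offset": [-0.2, 0.1, -7]},
  {"offset": [-0.2, 0.1, -9.5]},
  {"offset": [-0.2, 0.1, -11.5]},
  {"offset": [-0.2, 0.1, -13]},
  {"offset": [-0.2, 0.1, -14]},
  {"offset": [-0.2, 0.1, -14.7]},
  {"offset": [-0.2, 0.1, -15.1]},
  {"offset": [-0.2, 0.1, -15.1]},
  {"offset": [-0.2, 0.1, -15.1]},
])

```text
schema error: expected keys offset, rot
```

apply_moves([
  {"offset": [0, 0, 0]},
  {"offset": [0, 0, 0]},
  {"offset": [0, 0, 0]},
  {"offset": [0, 0, 0]},
  {"offset": [0, 0, 0]},
  {"offset": [0, 0, 0]},
  {"offset": [0, 0, 0]},
  {"offset": [0, 0, 0]},
], hand=0, newtons=45)

```text
schema error: expected keys offset, rot
```

apply_moves([
  {"offset": [-0.2, 0.1, -2], "rot": [0, 0, 0]},
  {"offset": [-0.2, 0.1, -4.5], "rot": [0, 0, 0]},
  {"offset": [-0.2, 0.1, -7], "rot": [0, 0, 0]},
  {"offset": [-0.2, 0.1, -9.5], "rot": [0, 0, 0]},
  {"offset": [-0.2, 0.1, -11.5], "rot": [0, 0, 0]},
  {"offset": [-0.2, 0.1, -13], "rot": [0, 0, 0]},
  {"offset": [-0.2, 0.1, -14], "rot": [0, 0, 0]},
  {"offset": [-0.2, 0.1, -14.7], "rot": [0, 0, 0]},
  {"offset": [-0.2, 0.1, -15.1], "rot": [0, 0, 0]},
  {"offset": [-0.2, 0.1, -15.1], "rot": [0, 0, 0]},
  {"offset": [-0.2, 0.1, -15.1], "rot": [0, 0, 0]},
])

```text
time: 3.15
position: [0.5097, 0.2118, 0.0501]
tool_rot: [-0.155, 0.988, 0.0, 0.001]
ft_force: [0.4, 1.0, -0.3]
grip_width: 0.0477
grip_force: 0.0
```

apply_moves([
  {"offset": [0, 0, 0], "rot": [0, 0, 0]},
  {"offset": [0, 0, 0], "rot": [0, 0, 0]},
  {"offset": [0, 0, 0], "rot": [0, 0, 0]},
  {"offset": [0, 0, 0], "rot": [0, 0, 0]},
  {"offset": [0, 0, 0], "rot": [0, 0, 0]},
  {"offset": [0, 0, 0], "rot": [0, 0, 0]},
  {"offset": [0, 0, 0], "rot": [0, 0, 0]},
  {"offset": [0, 0, 0], "rot": [0, 0, 0]},
], hand=0, newtons=45)

```text
time: 3.95
position: [0.5093, 0.2118, 0.0496]
tool_rot: [-0.155, 0.988, 0.0, 0.0]
ft_force: [-0.1, 1.5, 0.7]
grip_width: 0.0128
grip_force: 45.0
```

apply_moves([
  {"offset": [0, 0, 0.3], "rot": [0, 0, 0]},
  {"offset": [0, 0, 0.6], "rot": [0, 0, 0]},
  {"offset": [0, 0, 0.9], "rot": [0, 0, 0]},
  {"offset": [0, 0, 1.2], "rot": [0, 0, 0]},
  {"offset": [0, 0, 1.6], "rot": [0, 0, 0]},
  {"offset": [0, 0, 2.0], "rot": [0, 0, 0]},
  {"offset": [0, 0, 2.5], "rot": [0, 0, 0]},
  {"offset": [0, 0, 3.5], "rot": [0, 0, 0]},
  {"offset": [0, 0, 5], "rot": [0, 0, 0]},
  {"offset": [0, 0, 7], "rot": [0, 0, 0]},
  {"offset": [0, 0, 9], "rot": [0, 0, 0]},
  {"offset": [0, 0, 10], "rot": [0, 0, 0]},
  {"offset": [0, 0, 10], "rot": [0, 0, 0]},
  {"offset": [0, 0, 10], "rot": [0, 0, 0]},
])

```text
time: 5.35
position: [0.509, 0.2116, 0.1495]
tool_rot: [-0.155, 0.988, -0.0, -0.0]
ft_force: [0.2, -0.0, -2.6]
grip_width: 0.013
grip_force: 45.0
```

```bash
python3 - <<'E'
from h import *
o=get_obs(); print(o['time'],o['position'],o['ft_force'],o['moment'])
a=shot('wrist','w2.png'); b=shot('side','s2.png')
b=cv2.resize(b[100:260,200:440],(614,410)); a=cv2.resize(a[60:,:],(614,390)) if 0 else a
cv2.imwrite('pics/c2.png',np.vstack([cv2.resize(a[200:],(614,190)),b])[:,:,::-1])
for r in nets.spot_point('wrist','short_a'): print(np.round(r['centre'],4),round(r['conf'],2))
E
```

```text
5.35 [0.50904835 0.21158375 0.14947355] [ 0.1619151  -0.03674103 -2.62558396] [0.00256845 0.06939538 0.04342434]
[0.5199 0.3814 0.0149] 0.97
[0.5261 0.1424 0.0354] 0.87
[0.5175 0.2132 0.1385] 0.62
```

View pics/c2.png

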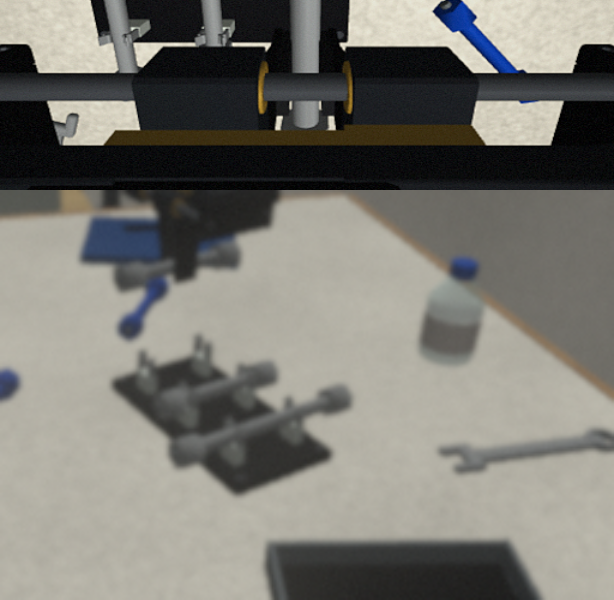

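The picture shows the column held level in the gripper (side crop about (180,265)), its station empty and the other two columns still clipped. Now I carry it over the tray.

apply_moves([
  {"offset": [0.1, -1, 0], "rot": [0, 0, -0.5]},
  {"offset": [0.4, -3, 0], "rot": [0, 0, -2]},
  {"offset": [0.8, -6, 0], "rot": [0, 0, -4]},
  {"offset": [1.3, -9, 0], "rot": [0, 0, -6]},
  {"offset": [1.7, -12, 0], "rot": [0, 0, -8]},
  {"offset": [2.2, -15, 0], "rot": [0, 0, -10]},
  {"offset": [2.6, -18, 0], "rot": [0, 0, -12]},
  {"offset": [3.0, -21, 0], "rot": [0, 0, -14]},
  {"offset": [3.5, -24, 0], "rot": [0, 0, -16]},
  {"offset": [3.9, -27, 0], "rot": [0, 0, -18]},
  {"offset": [4.4, -30, 0], "rot": [0, 0, -20]},
  {"offset": [4.8, -33, 0], "rot": [0, 0, -22]},
  {"offset": [5.2, -36, 0], "rot": [0, 0, -24]},
  {"offset": [5.6, -39, 0], "rot": [0, 0, -25.5]},
  {"offset": [6, -41.5, 0], "rot": [0, 0, -27]},
  {"offset": [6.1, -42.5, 0], "rot": [0, 0, -27]},
  {"offset": [6.1, -42.5, 0], "rot": [0, 0, -27]},
  {"offset": [6.1, -42.5, 0], "rot": [0, 0, -27]},
])

```text
time: 7.3
position: [0.5694, -0.2122, 0.149]
tool_rot: [0.08, 0.997, 0.001, -0.001]
ft_force: [-0.7, 0.2, -2.9]
grip_width: 0.0128
grip_force: 45.0
```

```bash
python3 - <<'E'
from h import *
a=shot('wrist','w3.png'); b=shot('top','t3.png')
for r in nets.spot_point('wrist','short_a')+nets.spot_point('wrist','tray'): print(np.round(r['centre'],4),round(r['conf'],2))
c=np.array([.577,-.174,.025]); th=np.radians(-9.4); X=np.array([np.cos(th),np.sin(th),0]);Y=np.array([-X[1],X[0],0])
v=a.copy(); w=b.copy()
for n,im in (('wrist',v),('top',w)):
  pts=[proj(n,c+sx*.095*X+sy*.09*Y) for sx,sy in ((1,1),(1,-1),(-1,-1),(-1,1))]
  cv2.polylines(im,[np.array(pts).round().astype(int)],True,(255,0,0),1)
w=cv2.resize(w[90:210,270:410],(512,439))
w=cv2.resize(w,(342,293)); v=cv2.resize(v,(450,338)); out=np.zeros((338,792,3),np.uint8); out[:,:450]=v; out[:293,450:]=w
cv2.imwrite('pics/c3.png',out[:,:,::-1])
E
```

```text
[ 0.574  -0.2174  0.1359] 0.71
[ 5.745e-01 -1.737e-01  2.000e-04] 0.75
```

View pics/c3.png

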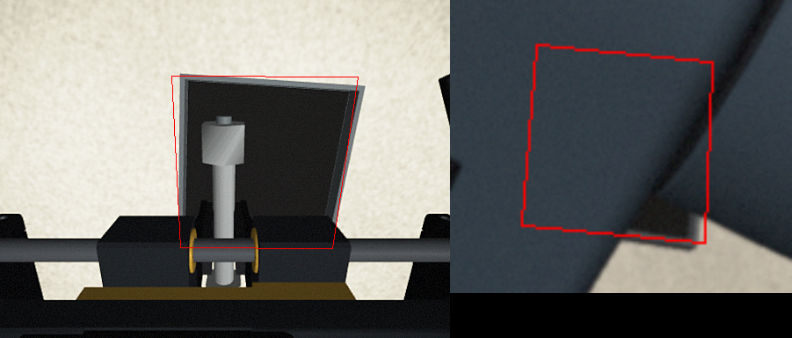

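```bash
python3 - <<'E'
from h import *
s=512/450
for n,uv in dict(A=(180,74),B=(365,87),A2=(184,218),B2=(334,220)).items(): print(n,ray('wrist',(uv[0]*s,uv[1]*s),.025).round(4))
# subpixel top corners by the earlier unobstructed top image
im=cv2.imread('pics/top.png'); g=im.max(2)[90:210,280:400]
m=(cv2.GaussianBlur(g,(3,3),0)<85).astype(np.uint8); cs,_=cv2.findContours(m,0,2); c=max(cs,key=cv2.contourArea)
b=cv2.boxPoints(cv2.minAreaRect(c))+[280,90]; P=np.array([ray('top',q,.02) for q in b]); print(P.round(4),P.mean(0))
E
```

```text
A [ 0.4684 -0.2385  0.025 ]
B [ 0.5085 -0.0631  0.025 ]
A2 [ 0.6196 -0.2658  0.025 ]
B2 [ 0.649  -0.0976  0.025 ]
[[ 0.4996 -0.0602  0.02  ]
 [ 0.693  -0.1038  0.02  ]
 [ 0.6526 -0.2885  0.02  ]
 [ 0.4618 -0.2378  0.02  ]] [ 0.57674308 -0.17257483  0.02      ]
```

apply_moves([
  {"offset": [0, 0, -1.5], "rot": [0, 0, -1.5]},
  {"offset": [0, 0, -4], "rot": [0, 0, -3.4]},
  {"offset": [0, 0, -6], "rot": [0, 0, -3.4]},
  {"offset": [0, 0, -8], "rot": [0, 0, -3.4]},
  {"offset": [0, 0, -9.5], "rot": [0, 0, -3.4]},
  {"offset": [0, 0, -10.5], "rot": [0, 0, -3.4]},
  {"offset": [0, 0, -11], "rot": [0, 0, -3.4]},
  {"offset": [0, 0, -11.4], "rot": [0, 0, -3.4]},
  {"offset": [0, 0, -11.6], "rot": [0, 0, -3.4]},
  {"offset": [0, 0, -11.6], "rot": [0, 0, -3.4]},
  {"offset": [0, 0, -11.6], "rot": [0, 0, -3.4]},
])

```text
time: 8.6
position: [0.5707, -0.2135, 0.0341]
tool_rot: [0.109, 0.994, -0.0, 0.0]
ft_force: [0.1, 0.3, -1.5]
grip_width: 0.0126
grip_force: 45.0
```

apply_moves([
  {"offset": [0, 0, -0.05], "rot": [0, 0, 0]},
  {"offset": [0, 0, -0.1], "rot": [0, 0, 0]},
  {"offset": [0, 0, -0.1], "rot": [0, 0, 0]},
])

```text
time: 8.9
position: [0.5704, -0.2133, 0.0327]
tool_rot: [0.109, 0.994, -0.0, 0.0]
ft_force: [-0.0, 0.2, -2.9]
grip_width: 0.013
grip_force: 45.0
```

apply_moves([
  {"offset": [0, 0, -0.05], "rot": [0, 0, 0]},
  {"offset": [0, 0, -0.1], "rot": [0, 0, 0]},
  {"offset": [0, 0, -0.15], "rot": [0, 0, 0]},
  {"offset": [0, 0, -0.15], "rot": [0, 0, 0]},
])

```text
time: 9.3
position: [0.5703, -0.2133, 0.0309]
tool_rot: [0.109, 0.994, 0.0, -0.0]
ft_force: [0.7, 0.1, -2.9]
grip_width: 0.0126
grip_force: 45.0
```

apply_moves([
  {"offset": [0, 0, -0.05], "rot": [0, 0, 0]},
  {"offset": [0, 0, -0.08], "rot": [0, 0, 0]},
  {"offset": [0, 0, -0.08], "rot": [0, 0, 0]},
])

```text
time: 9.6
position: [0.5704, -0.2133, 0.0306]
tool_rot: [0.109, 0.994, -0.0, 0.0]
ft_force: [-0.7, 0.6, 0.3]
grip_width: 0.013
grip_force: 45.0
```

apply_moves([
  {"offset": [0, 0, 0], "rot": [0, 0, 0]},
  {"offset": [0, 0, 0], "rot": [0, 0, 0]},
  {"offset": [0, 0, 0], "rot": [0, 0, 0]},
  {"offset": [0, 0, 0], "rot": [0, 0, 0]},
  {"offset": [0, 0, 0], "rot": [0, 0, 0]},
  {"offset": [0, 0, 1], "rot": [0, 0, 0]},
  {"offset": [0, 0, 3], "rot": [0, 0, 0]},
  {"offset": [0, 0, 6], "rot": [0, 0, 0]},
  {"offset": [0, 0, 10], "rot": [0, 0, 0]},
  {"offset": [0, 0, 14], "rot": [0, 0, 0]},
  {"offset": [0, 0, 17], "rot": [0, 0, 0]},
  {"offset": [0, 0, 17], "rot": [0, 0, 0]},
  {"offset": [0, 0, 17], "rot": [0, 0, 0]},
], hand=0.5)

```text
time: 10.9
position: [0.5704, -0.2133, 0.2015]
tool_rot: [0.109, 0.994, -0.0, 0.001]
ft_force: [-0.1, -0.3, -0.9]
grip_width: 0.0433
grip_force: 0.0
```

```bash
python3 - <<'E'
from h import *
o=get_obs(); print(o['time'],o['position'],o['ft_force'])
a=shot('wrist','w4.png')
for r in nets.spot_point('wrist','short_a')+nets.spot_point('wrist','tray'): print(np.round(r['centre'],4),round(r['conf'],2))
E
```

```text
10.9 [ 0.57044661 -0.21332379  0.2014883 ] [-0.10740913 -0.3353985  -0.85950478]
[ 0.5759 -0.2161  0.0175] 0.71
[ 5.783e-01 -1.730e-01  4.000e-04] 0.71
```

View pics/w4.png

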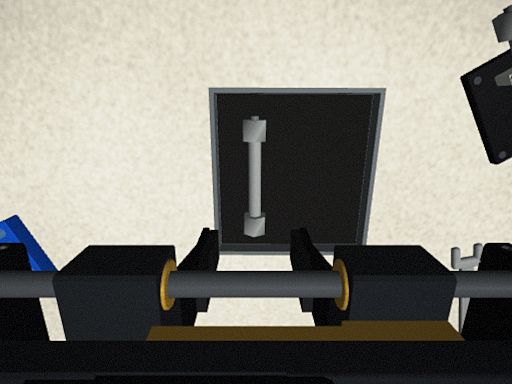

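The picture shows the first column flat on the tray floor at (255,175), clear of the walls. Next I move above the second short column.

apply_moves([
  {"offset": [-0.2, 1.5, 0], "rot": [0, 0, 1]},
  {"offset": [-0.5, 4.5, 0], "rot": [0, 0, 4]},
  {"offset": [-0.9, 8, 0], "rot": [0, 0, 7]},
  {"offset": [-1.3, 11.5, 0], "rot": [0, 0, 10]},
  {"offset": [-1.7, 15, 0], "rot": [0, 0, 13]},
  {"offset": [-2.1, 18.5, 0], "rot": [0, 0, 16]},
  {"offset": [-2.5, 22, 0], "rot": [0, 0, 19]},
  {"offset": [-2.9, 25.5, 0], "rot": [0, 0, 22]},
  {"offset": [-3.3, 29, 0], "rot": [0, 0, 25]},
  {"offset": [-3.6, 32.5, 0], "rot": [0, 0, 28]},
  {"offset": [-3.9, 34.7, 0], "rot": [0, 0, 30]},
  {"offset": [-3.9, 35.7, 0], "rot": [0, 0, 30.4]},
  {"offset": [-3.9, 35.7, 0], "rot": [0, 0, 30.4]},
  {"offset": [-3.9, 35.7, 0], "rot": [0, 0, 30.4]},
])

```text
time: 12.45
position: [0.5312, 0.1433, 0.1998]
tool_rot: [-0.155, 0.988, -0.0, -0.0]
ft_force: [-0.3, -0.1, -0.0]
grip_width: 0.0433
grip_force: 0.0
```

```bash
python3 - <<'E'
from h import *
a=shot('wrist','w5.png'); g=a.min(2).astype(int)
p=np.array(get_obs()['position']); print(p)
ax=np.array([np.cos(np.radians(17.8)),np.sin(np.radians(17.8)),0]);pe=np.array([-ax[1],ax[0],0])
for r in nets.spot_point('wrist','short_a'): print(np.round(r['centre'],4),round(r['conf'],2),proj('wrist',r['centre']).round())
x0=int(proj('wrist',p*[1,1,0]+[0,0,.04])[0])
for r in (165,175,185,195):
    m=np.where(g[r,x0-20:x0+20]>60)[0]+x0-20
    X=ray('wrist',((m.min()+m.max())/2,r),.04); print(r,m.min(),m.max(),((X-p)@pe).round(4))
E
```

```text
[0.53135886 0.14287817 0.19993959]
[0.5279 0.141  0.0367] 0.85 [255. 179.]
[0.5251 0.3865 0.0103] 0.83 [447. 231.]
[0.5555 0.0775 0.0422] 0.33 [189. 187.]
165 250 261 0.0001
175 250 261 0.0001
185 250 261 0.0001
195 250 261 0.0001
```

Centred on the second column to 0.1 mm. I descend and grip.

apply_moves([
  {"offset": [0, 0, -2], "rot": [0, 0, 0]},
  {"offset": [0, 0, -4.5], "rot": [0, 0, 0]},
  {"offset": [0, 0, -7], "rot": [0, 0, 0]},
  {"offset": [0, 0, -9.5], "rot": [0, 0, 0]},
  {"offset": [0, 0, -11.5], "rot": [0, 0, 0]},
  {"offset": [0, 0, -13], "rot": [0, 0, 0]},
  {"offset": [0, 0, -14], "rot": [0, 0, 0]},
  {"offset": [0, 0, -14.7], "rot": [0, 0, 0]},
  {"offset": [0, 0, -15.1], "rot": [0, 0, 0]},
  {"offset": [0, 0, -15.1], "rot": [0, 0, 0]},
  {"offset": [0, 0, -15.1], "rot": [0, 0, 0]},
])

```text
time: 13.65
position: [0.5317, 0.1437, 0.0497]
tool_rot: [-0.155, 0.988, -0.0, 0.001]
ft_force: [-0.1, 0.2, 0.3]
grip_width: 0.0432
grip_force: 0.0
```

apply_moves([
  {"offset": [0, 0, 0], "rot": [0, 0, 0]},
  {"offset": [0, 0, 0], "rot": [0, 0, 0]},
  {"offset": [0, 0, 0], "rot": [0, 0, 0]},
  {"offset": [0, 0, 0], "rot": [0, 0, 0]},
  {"offset": [0, 0, 0], "rot": [0, 0, 0]},
  {"offset": [0, 0, 0], "rot": [0, 0, 0]},
  {"offset": [0, 0, 0], "rot": [0, 0, 0]},
  {"offset": [0, 0, 0], "rot": [0, 0, 0]},
], hand=0, newtons=45)

```text
time: 14.45
position: [0.5314, 0.1437, 0.0494]
tool_rot: [-0.155, 0.988, -0.0, 0.0]
ft_force: [-0.5, 0.0, 2.8]
grip_width: 0.0128
grip_force: 45.0
```

apply_moves([
  {"offset": [0, 0, 0.3], "rot": [0, 0, 0]},
  {"offset": [0, 0, 0.6], "rot": [0, 0, 0]},
  {"offset": [0, 0, 0.9], "rot": [0, 0, 0]},
  {"offset": [0, 0, 1.2], "rot": [0, 0, 0]},
  {"offset": [0, 0, 1.6], "rot": [0, 0, 0]},
  {"offset": [0, 0, 2.0], "rot": [0, 0, 0]},
  {"offset": [0, 0, 2.5], "rot": [0, 0, 0]},
  {"offset": [0, 0, 3.5], "rot": [0, 0, 0]},
  {"offset": [0, 0, 5], "rot": [0, 0, 0]},
  {"offset": [0, 0, 7], "rot": [0, 0, 0]},
  {"offset": [0, 0, 9], "rot": [0, 0, 0]},
  {"offset": [0, 0, 10], "rot": [0, 0, 0]},
  {"offset": [0, 0, 10], "rot": [0, 0, 0]},
  {"offset": [0, 0, 10], "rot": [0, 0, 0]},
])

```text
time: 15.85
position: [0.531, 0.1437, 0.1492]
tool_rot: [-0.155, 0.988, 0.0, -0.0]
ft_force: [0.3, 0.5, -2.7]
grip_width: 0.0127
grip_force: 45.0
```

```bash
python3 - <<'E'
from h import *
a=shot('wrist','w6.png'); b=shot('side','s6.png')
b=cv2.resize(b[100:260,200:440],(614,410))
cv2.imwrite('pics/c6.png',np.vstack([cv2.resize(a[200:],(614,190)),b])[:,:,::-1])
for r in nets.spot_point('wrist','short_a'): print(np.round(r['centre'],4),round(r['conf'],2))
E
```

```text
[0.5204 0.3843 0.0106] 0.97
[0.5278 0.1438 0.1365] 0.6
```

View pics/c6.png

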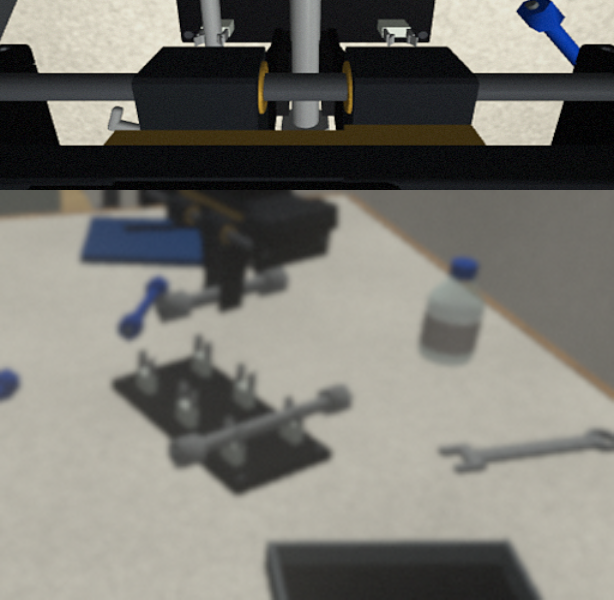

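The second column is held level (side crop about (222,293)), and the long one is still in its clips. I carry it to the near slot of the tray.

apply_moves([
  {"offset": [0.2, -1, 0], "rot": [0, 0, -1]},
  {"offset": [0.6, -3, 0], "rot": [0, 0, -3]},
  {"offset": [1.2, -6, 0], "rot": [0, 0, -6]},
  {"offset": [1.8, -9, 0], "rot": [0, 0, -9]},
  {"offset": [2.4, -12, 0], "rot": [0, 0, -12]},
  {"offset": [3, -15, 0], "rot": [0, 0, -15]},
  {"offset": [3.6, -18, 0], "rot": [0, 0, -18.5]},
  {"offset": [4.2, -21, 0], "rot": [0, 0, -22]},
  {"offset": [4.8, -24, 0], "rot": [0, 0, -25.5]},
  {"offset": [5.4, -26.5, 0], "rot": [0, 0, -29]},
  {"offset": [5.6, -27.7, 0], "rot": [0, 0, -30.4]},
  {"offset": [5.6, -27.7, 0], "rot": [0, 0, -30.4]},
  {"offset": [5.6, -27.7, 0], "rot": [0, 0, -30.4]},
])

```text
time: 17.3
position: [0.5864, -0.1326, 0.1487]
tool_rot: [0.109, 0.994, 0.001, -0.001]
ft_force: [-0.2, 0.7, -2.0]
grip_width: 0.013
grip_force: 45.0
```

apply_moves([
  {"offset": [0, 0, -1.5], "rot": [0, 0, 0]},
  {"offset": [0, 0, -4], "rot": [0, 0, 0]},
  {"offset": [0, 0, -6], "rot": [0, 0, 0]},
  {"offset": [0, 0, -8], "rot": [0, 0, 0]},
  {"offset": [0, 0, -9.5], "rot": [0, 0, 0]},
  {"offset": [0, 0, -10.5], "rot": [0, 0, 0]},
  {"offset": [0, 0, -11], "rot": [0, 0, 0]},
  {"offset": [0, 0, -11.4], "rot": [0, 0, 0]},
  {"offset": [0, 0, -11.6], "rot": [0, 0, 0]},
  {"offset": [0, 0, -11.6], "rot": [0, 0, 0]},
  {"offset": [0, 0, -11.6], "rot": [0, 0, 0]},
])

```text
time: 18.4
position: [0.5877, -0.1335, 0.0338]
tool_rot: [0.109, 0.994, -0.0, 0.0]
ft_force: [0.1, 0.4, -3.1]
grip_width: 0.0127
grip_force: 45.0
```

apply_moves([
  {"offset": [0, 0, -0.05], "rot": [0, 0, 0]},
  {"offset": [0, 0, -0.1], "rot": [0, 0, 0]},
  {"offset": [0, 0, -0.1], "rot": [0, 0, 0]},
])

```text
time: 18.7
position: [0.5873, -0.1333, 0.0324]
tool_rot: [0.109, 0.994, -0.0, 0.0]
ft_force: [-0.8, 0.1, -2.4]
grip_width: 0.0127
grip_force: 45.0
```

apply_moves([
  {"offset": [0, 0, -0.05], "rot": [0, 0, 0]},
  {"offset": [0, 0, -0.1], "rot": [0, 0, 0]},
  {"offset": [0, 0, -0.15], "rot": [0, 0, 0]},
  {"offset": [0, 0, -0.15], "rot": [0, 0, 0]},
])

```text
time: 19.1
position: [0.5872, -0.1333, 0.0306]
tool_rot: [0.109, 0.994, 0.0, -0.0]
ft_force: [-0.1, -0.0, -2.0]
grip_width: 0.0124
grip_force: 45.0
```

apply_moves([
  {"offset": [0, 0, -0.05], "rot": [0, 0, 0]},
  {"offset": [0, 0, -0.05], "rot": [0, 0, 0]},
  {"offset": [0, 0, -0.05], "rot": [0, 0, 0]},
])

```text
time: 19.4
position: [0.5874, -0.1333, 0.0304]
tool_rot: [0.109, 0.994, -0.0, 0.0]
ft_force: [-0.0, -0.2, -0.3]
grip_width: 0.0124
grip_force: 45.0
```

apply_moves([
  {"offset": [0, 0, -0.03], "rot": [0, 0, 0]},
  {"offset": [0, 0, -0.05], "rot": [0, 0, 0]},
  {"offset": [0, 0, -0.05], "rot": [0, 0, 0]},
])

```text
time: 19.7
position: [0.5874, -0.1333, 0.0303]
tool_rot: [0.109, 0.994, -0.0, 0.0]
ft_force: [-2.6, 0.8, 4.1]
grip_width: 0.0127
grip_force: 45.0
```

apply_moves([
  {"offset": [0, 0, 0], "rot": [0, 0, 0]},
  {"offset": [0, 0, 0], "rot": [0, 0, 0]},
  {"offset": [0, 0, 0], "rot": [0, 0, 0]},
  {"offset": [0, 0, 0], "rot": [0, 0, 0]},
  {"offset": [0, 0, 0], "rot": [0, 0, 0]},
  {"offset": [0, 0, 1], "rot": [0, 0, 0]},
  {"offset": [0, 0, 3], "rot": [0, 0, 0]},
  {"offset": [0, 0, 6], "rot": [0, 0, 0]},
  {"offset": [0, 0, 10], "rot": [0, 0, 0]},
  {"offset": [0, 0, 14], "rot": [0, 0, 0]},
  {"offset": [0, 0, 17], "rot": [0, 0, 0]},
  {"offset": [0, 0, 17], "rot": [0, 0, 0]},
  {"offset": [0, 0, 17], "rot": [0, 0, 0]},
], hand=0.5)

```text
time: 21.0
position: [0.5875, -0.1333, 0.201]
tool_rot: [0.109, 0.994, -0.0, 0.001]
ft_force: [0.2, 0.5, -0.3]
grip_width: 0.0435
grip_force: 0.0
```

```bash
python3 - <<'E'
from h import *
a=shot('wrist','w7.png'); b=shot('side','s7.png')
for r in nets.spot_point('wrist','short_a')+nets.spot_point('side','long'): print(np.round(r['centre'],4),round(r['conf'],2))
cv2.imwrite('pics/c7.png',np.hstack([cv2.resize(a,(400,300)),cv2.resize(b[130:340,200:480],(400,300))])[:,:,::-1])
E
```

```text
[ 0.5827 -0.1371  0.0196] 0.8
[ 0.5758 -0.213   0.0193] 0.64
[0.5512 0.0807 0.04  ] 0.67
```

View pics/c7.png

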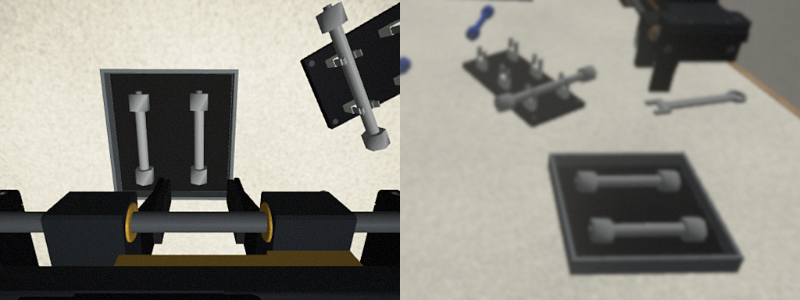

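Both columns lie flat and apart on the tray floor (left picture (141,140) and (199,140)). The long one is still clipped at about (350,80), and the arm is clear.

```bash
python3 -c "
from h import *
print(hand_in())"
```

```text
the job is handed in; nothing more can be done
None
```

Both short steel columns now lie flat, side by side, on the tray floor, the long column is still in its clips, and the job was handed in at about 21 s with the arm clear.

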